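Clamp a glued coupling in the clamp case

ROBOT

A 6-joint arm with a two-finger parallel gripper is mounted at the origin on the work surface. World frame = base frame: x ahead of the robot, y to its left, z up, the work surface at z = 0. Lengths are in m, angles in rad, forces in N, time in s.
With the tool pointing down it reaches from about 0.375 to 0.925 m from the base axis. Payload 5.7 kg.
Tool frame: the origin (TCP) lies midway between the tips of the shut fingers; the grasp point (between the pads) lies 19 mm behind it (arm.tcp_to_grasp is the distance from the TCP to the grasp point, in m); x points along the fingers, y is the direction in which the jaws open and shut, and the axes are right-handed (so a half turn about x gives the same grasp; the last joint's range is limited). The gripper opens to 85 mm and grips with 20 to 120 N. Pads are 22 mm wide; open, the fingers measure 114 mm over their backs; the gripper's body (76 mm by 85 mm) begins 54 mm behind the grasp point. The pads swing forward as they close: fully open they stand 13 mm farther back than shut.
Start: joints at [1.18, 0.359, 1.51, -0, 1.272, -0.115], TCP at [0.163, 0.577, 0.231] pointing down, gripper open.
Joint ranges: [-2.97, 2.97], [-1.01, 2.36], [0.21, 2.38], [-0.96, 4.11], [0.2, 2.71], [-2.98, 2.98]. Speed limits (rad/s): [2.39, 2.39, 3.14, 3.14, 3.14, 3.14].

INTERFACE

Orientations are given as a unit quaternion [x, y, z, w].
In Python, from rig import state, viewer, job, spot_in, regions_of, tip_of, arm gives the robot as it stands. The module is installed in compiled form; this text tells all that it offers.
- The arm moves only by the tool play_rows, never from a script. Its argument "increments" is a list of rows, each a list of 7 numbers: the shift along the tool's x, y, z in m, then the turn, a rotation vector about the tool's x, y, z in degrees, then the finger opening in m, from 0 to 0.0854. A call has 1 to 12 rows; each row shifts and turns the commanded pose from where the row before left it, along the tool's axes as they then stand; what a row does not reach is not made up. A row lasts 1/12 s, in which the tool goes at most 41.7 mm and 7.16 degrees, less where a joint would pass 70% of its speed; a pose out of reach is approached as far as the arm can. A call is refused whole if a number of a shift passes 0.0417 or a number of a turn 7.16, either way. A call with a gripper value outside its range is refused whole. The fingers move at their own pace and stop on an object; the grip force is fixed at half the most. Time passes only in rows, so rows that do not move let the fingers close. It gives the time, the measured TCP pose, the force and the opening at its end, in the units of the state.
- state(): the state, without advancing time (a new reading comes with each control period).
- viewer.camera(name): name is "scene" or "top"; returns a dict with "image" (420x560x3 uint8, red, green, blue), "K" (3x3 intrinsics, pixels), "rvec" (rotation vector, rad) and "tvec" (3), from world to camera coordinates, as OpenCV has them. Camera axes: x right, y down, z forward; pixel columns grow to the right and rows downward; lengths in m; the calibration is good to about 2 mm. A picture is of the moment at which its call begins. There is no depth.
- job.hand_in(): hands the job in, once; it reports no verdict.
Trained networks look in the newest picture that a camera, given by its name, has taken for a name from the list of things; names that differ only in an ending like _2 or _b are one class to them, and where a whole thing is asked for, a point or a joint stands for the part that bears it (a point fixed in the world has none). Each returns a list of dicts, best first, with "confidence" (0 to 1); they miss things now and then, are a little off and sometimes report something else, mostly with a low value. They report only what shows in the picture. A call takes as long as a camera call.
- spot_in(camera, thing): "position" ([x, y, z] in m, in the coordinates of the camera as it stood for that picture, good to about 4 mm: the middle of the surface that is visible of it).
- regions_of(camera, thing): "region" (420x560 bool, what is visible of it).
- tip_of(camera, thing): "position" ([x, y, z] in m, in the coordinates of the camera as it stood for that picture, good to about 4 mm: a listed point, or the origin of a listed thing).
The state is a dict: "time_s": time; "q": joint angles; "qd": joint speeds; "joint_torque": joint torques, N m; "position": TCP position; "orientation": TCP orientation; "ft_force": force on the tool from outside, world axes, zero at the start; "ft_torque": the same for the moment, N m; "grip_width": finger opening in m.
Only numpy, scipy, OpenCV 4.12 (cv2) and the standard library are available. Lean on these libraries where they do the work, as an engineer would, in place of code of your own. Each camera call takes 0.05 s, during which the arm holds its last target.

TASK

Lift the blue clamp case's lid, which has a yellow tab, until it rests open on its stop. Then pump the red trigger of the ratchet clamp inside, touching neither the jaw nor the coupling with the robot, until the yellow spring pad grips the white coupling and is pressed in about half of its spring travel, never so far that it bottoms out and crushes the coupling. Finish while still holding the trigger squeezed against its spring, with the coupling gripped, and leave the other things on the table and in the case alone.

Things in the scene. Friction and masses are not known exactly. Their poses are not given: they have to be found in the camera images.
- case: Blue clamp case fixed on the table, 360 (x) x 200 (y) mm, lower shell 80 mm high. Origin: centre of its underside. x runs along the clamp bar from the handle end to the moving jaw; y points to the hinge side. In this frame the fixed black pistol handle is a post 14 x 30 mm at x = -94, y = 0, top at 125 mm; the grey fixed jaw spans x = -11 to 5, is 50 wide, top at 91 mm; the cradle is 50 mm high.
- lid (a joint): Blue lid, a shell 60 mm deep (closed top 140 mm above the table), hinged along the case's +y upper edge. 0 = closed, grows as it opens, 1.95 rad = resting on its stop, leaning back 22 degrees past upright. About 0.45 kg; past upright it falls on to the stop by itself, before that it falls shut.
- lid_tab (a point): Grip point of the yellow lifting tab, which juts 55 mm out of the middle of the lid's free (-y) edge; 30 mm wide along the case's x, 14 mm thick. The point is 38 mm outside the lid's edge; when closed 238 mm from the hinge line horizontally and 10 mm above it. Pinched across its 30 mm width, it turns between the fingers as the lid swings up.
- lid_hinge (a point): Middle of the lid's hinge line, 80 mm above the table; the hinge line runs along the case's x axis.
- trigger (a joint): Red lever in front (+x side) of the handle, pivot 15 mm above the table at case x = -55. 0 = released (leaning 0.17 rad to the jaws), grows as pulled towards the handle (-x), 0.34 rad = fully squeezed (top moves 38 mm). A spring returns it. A full squeeze drives the jaw 10 (at most 14) mm, where it stays; the teeth are 5 mm apart, so the first part of a stroke may be idle. Takes 6 to 13 N at its top.
- trigger_face (a point): Point on the trigger's front (+x, jaw side) face, 18 mm below its top, 95 mm from the pivot, 110 mm above the table. Blade 26 mm wide (y), 10 mm thick. It stands above the fixed jaw and coupling, so closed fingertips 100 to 110 mm above the table can push it from the jaw side; or squeeze it together with the handle (68 mm over both when released).
- jaw (a joint): Sliding clamp bar with the grey moving jaw: travel in m towards the handle (case -x); driven by the trigger, does not slide back by itself. The start value varies; about 0.056 when the pad meets a coupling that stands against the fixed jaw.
- pad (a joint): Yellow spring pad on the moving jaw, 36 x 34 mm: how far it is pressed in (m). 0 = free, 0.020 = bottomed out. About 1.2 N at first touch and 0.6 N more per mm.
- pad_face (a point): Centre of the yellow pad's pressing face, which faces the coupling (case -x), 72 mm above the table.
- jaw_fixed_face (a point): Centre of the fixed jaw's face, which faces the coupling (case +x), 72 mm above the table. The coupling is gripped between this and the pad.
- coupling_mid (a point): Centre of the white trunking coupling (glued in two halves, grey joint line), 46 (along the bar) x 56 x 40 mm, open at the top, standing loose in the cradle up to about 12 mm from the fixed jaw; the pad pushes it home.
- collar_mid (a point): Centre of a spare green plastic collar, 44 mm across, 45 mm high, loose in the case; leave alone.
- elbow_mid (a point): Centre of a spare white elbow fitting, 50 x 28 x 50 mm, loose in the case; leave alone.
- glue_mid (a point): Centre of a yellow glue bottle, 52 mm across, 140 mm high; leave alone.
- driver_grip (a point): Handle of a screwdriver with green handle lying on the table; leave alone.
- screw_jar_mid (a point): Centre of a clear screw jar, 66 mm across, 85 mm high; leave alone.
- pipe_end_mid (a point): Centre of a grey pipe offcut standing on end, 64 mm across, 90 mm high; leave alone.

How it is judged:
By the outcome, as a careful person would: the job done as asked, in the order asked, and still so for the second after the job is handed in, while the arm keeps its last pose, push and grip.
It also fails if it takes over 67 s, if anything falls off the work surface, if the arm or the gripper's body presses on something with over 40 N, if the wrist force passes 120 N, or if a joint passes its speed limit or range.

## Working session

There is one attempt and no reset: what is moved stays moved. The work goes in short steps, Python scripts to look and compute and a tool call to move; the robot and the scene stay as the last step left them, time stands still between calls to the robot, and variables do not carry over. Pictures are saved under pics/ and viewed, and the job is handed in when it is done.

Besides the shell and the picture viewer there is one more tool, called after "Emit:" as name(argument=value, ...), one argument or row to a line, values as JSON. play_rows: Moves the arm, as the interface text tells. Its arguments: {"type":"object","properties":{"increments":{"type":"array","items":{"type":"array","items":{"type":"number"}}}},"required":["increments"]}

```bash
mkdir -p pics; cat > h.py <<'E'
import numpy as np, cv2
from rig import state, viewer, job, spot_in, regions_of, tip_of, arm
from scipy.spatial.transform import Rotation as R
def w(cam,c,p):
    Rm=cv2.Rodrigues(np.array(c["rvec"],float))[0]
    return Rm.T@(np.array(p)-np.array(c["tvec"]).ravel())
def px(c,P):
    return cv2.projectPoints(np.array(P,float).reshape(-1,3),np.array(c["rvec"],float),np.array(c["tvec"],float),np.array(c["K"]),None)[0].reshape(-1,2)
def snap(cam,name):
    c=viewer.camera(cam); cv2.imwrite(f"pics/{name}.png",c["image"][:,:,::-1]); return c
E
python3 - <<'E'
from h import *
for cam in("scene","top"):
    c=snap(cam,cam+"0")
    print(cam, "campos",w(cam,c,[0,0,0]).round(3))
    for t in("case","lid_tab","lid_hinge","glue_mid","driver_grip","screw_jar_mid","pipe_end_mid"):
        for r in tip_of(cam,t)[:2]: print(t,round(r["confidence"],2),w(cam,c,r["position"]).round(3))
s=state();print({k:np.round(v,3) for k,v in s.items()}); print([a for a in dir(arm) if a[0]!='_'])
E
```

```text
scene campos [ 1.242 -0.414  0.818]
lid_tab 0.89 [ 0.598 -0.196  0.087]
glue_mid 0.58 [0.472 0.446 0.067]
driver_grip 0.55 [ 0.383 -0.442  0.008]
screw_jar_mid 0.84 [0.635 0.413 0.042]
pipe_end_mid 0.91 [ 0.628 -0.42   0.04 ]
top campos [0.41  0.023 1.321]
case 0.69 [ 0.623 -0.06  -0.005]
lid_tab 0.78 [ 0.6   -0.193  0.087]
driver_grip 0.78 [ 0.387 -0.433  0.011]
screw_jar_mid 0.87 [0.634 0.416 0.042]
pipe_end_mid 0.82 [ 0.623 -0.417  0.042]
{'time_s': np.float64(0.8), 'q': array([ 1.18 ,  0.359,  1.51 ,  0.   ,  1.273, -0.115]), 'qd': array([-0.001, -0.   , -0.   , -0.001, -0.002, -0.001]), 'joint_torque': array([-2.0000e-03, -5.2751e+01, -2.7904e+01, -1.0000e-03,  2.0000e-03,
        0.0000e+00]), 'position': array([0.163, 0.577, 0.231]), 'orientation': array([ 0.097,  0.7  , -0.097,  0.7  ]), 'ft_force': array([ 1.228,  0.182, -0.014]), 'ft_torque': array([ 0.018, -0.039,  0.   ]), 'grip_width': np.float64(0.085)}
['IKError', 'tcp_to_grasp']
```

View pics/scene0.png

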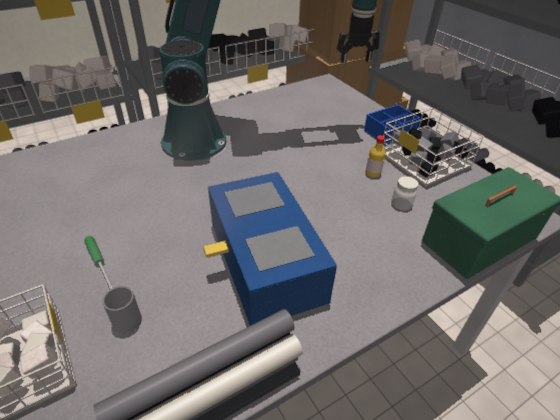

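View pics/top0.png

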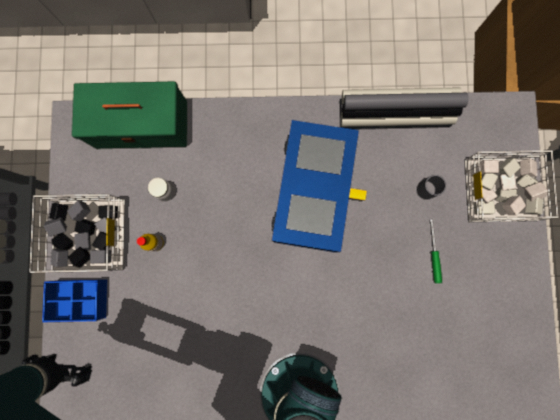

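The scene picture shows the closed blue case in the middle, with its tab at about (216,249), pointing to world -y. In the top picture the tab is at (357,195), and the case is yawed slightly clockwise of world +x. Next I'll fit the case pose.

```bash
python3 - <<'E'
from h import *
from scipy.optimize import least_squares
c=snap("top","top1"); d=snap("scene","scene1")
im=c["image"]; cv2.imwrite("pics/crop.png",cv2.resize(im[100:270,250:390,::-1],None,fx=4,fy=3.5,interpolation=cv2.INTER_CUBIC))
def lidmask(c,cam):
    r=regions_of(cam,"lid"); print(cam,len(r),r[0]["confidence"] if r else None); return r[0]["region"] if r else None
mt=lidmask(c,"top"); ms=lidmask(d,"scene")
def poly(cc,x,y,a):
    P=[]
    for sx in(-.18,.18):
        for sy in(-.1,.1):
            for z in(0.08,.14):
                P.append([x+np.cos(a)*sx-np.sin(a)*sy,y+np.sin(a)*sx+np.cos(a)*sy,z])
    return cv2.convexHull(px(cc,P).astype(np.float32))
def iou(p):
    s=0
    for cc,m in((c,mt),(d,ms)):
        if m is None: continue
        z=np.zeros((420*4,560*4),np.uint8); cv2.fillConvexPoly(z,np.int32(poly(cc,*p)*4+2),1)
        M=cv2.resize(m.astype(np.uint8),(560*4,420*4),interpolation=cv2.INTER_NEAREST)
        s+=(z^M).sum()/M.sum()
    return s
from scipy.optimize import minimize
best=minimize(iou,[.62,-.06,-.12],method="Nelder-Mead",options=dict(initial_simplex=[[.62,-.06,-.12],[.63,-.06,-.12],[.62,-.05,-.12],[.62,-.06,-.07]],maxiter=120))
print(best.x,best.fun); x,y,a=best.x
tab=np.array([x+np.sin(a)*.138,y-np.cos(a)*.138,.09]);print("tab",tab)
for cam,cc in(("top",c),("scene",d)):
  for r in tip_of(cam,"lid_tab"): print(w(cam,cc,r["position"]).round(4))
  v=cc["image"].copy(); cv2.polylines(v,[np.int32(poly(cc,x,y,a))],1,(255,0,0)); cv2.circle(v,tuple(int(k) for k in px(cc,tab)[0]),2,(255,0,0)); cv2.imwrite(f"pics/fit_{cam}.png",v[:,:,::-1])
E
```

```text
top 0 None
scene 1 0.74
[ 0.62321574 -0.05906696 -0.18554787] 0.047208173865500275
tab [ 0.59775681 -0.19469824  0.09      ]
[ 0.6006 -0.1972  0.0901]
[ 0.5996 -0.1945  0.0905]
```

View pics/fit_top.png

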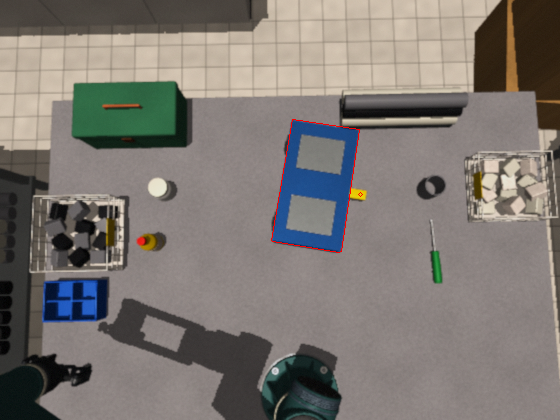

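View pics/fit_scene.png

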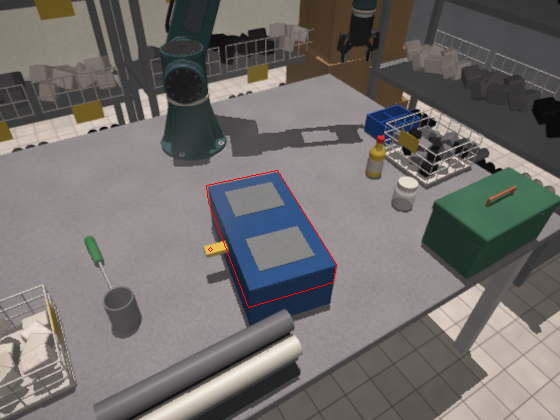

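```bash
cat > fit.py <<'E'
from h import *
from scipy.optimize import minimize
c=viewer.camera("top"); d=viewer.camera("scene")
def blue(cc,hull):
    hsv=cv2.cvtColor(cc["image"],cv2.COLOR_RGB2HSV)
    m=cv2.inRange(hsv,(105,120,30),(125,255,255))
    z=np.zeros(m.shape,np.uint8); cv2.fillConvexPoly(z,np.int32(hull),1); z=cv2.dilate(z,np.ones((13,13)))
    m=(m>0)&(z>0)
    n=np.argwhere(m)[:,::-1].astype(np.int32)
    h=cv2.convexHull(n); o=np.zeros(m.shape,np.uint8); 
    cs,_=cv2.findContours(cv2.morphologyEx(m.astype(np.uint8),cv2.MORPH_OPEN,np.ones((3,3))),cv2.RETR_EXTERNAL,cv2.CHAIN_APPROX_NONE)
    cv2.drawContours(o,[max(cs,key=cv2.contourArea)],-1,1,-1); return o
def poly(cc,x,y,a):
    P=[[x+np.cos(a)*sx-np.sin(a)*sy,y+np.sin(a)*sx+np.cos(a)*sy,z] for sx in(-.18,.18) for sy in(-.1,.1) for z in(0.0,.14)]
    return cv2.convexHull(px(cc,P).astype(np.float32))
p0=[.623,-.059,-.15]
M=[(cc,cv2.resize(blue(cc,poly(cc,*p0)),(2240,1680),interpolation=cv2.INTER_NEAREST)) for cc in(c,d)]
def cost(p,idx=(0,1)):
    s=0
    for i in idx:
        cc,m=M[i]; z=np.zeros(m.shape,np.uint8); cv2.fillConvexPoly(z,np.int32(poly(cc,*p)*4+2),1); s+=(z^m).sum()/m.sum()
    return s
for idx in((0,1),(0,),(1,)):
    b=minimize(cost,p0,args=(idx,),method="Nelder-Mead",options=dict(initial_simplex=[[.62,-.06,-.12],[.63,-.06,-.12],[.62,-.05,-.12],[.62,-.06,-.17]],maxiter=150)); print(idx,b.x.round(4),round(b.fun,4))
E
python3 fit.py
```

```text
(0, 1) [ 0.6225 -0.0565 -0.192 ] 0.1368
(0,) [ 0.6249 -0.0564 -0.1795] 0.0306
(1,) [ 0.6222 -0.0488 -0.262 ] 0.0898
```

View pics/crop.png

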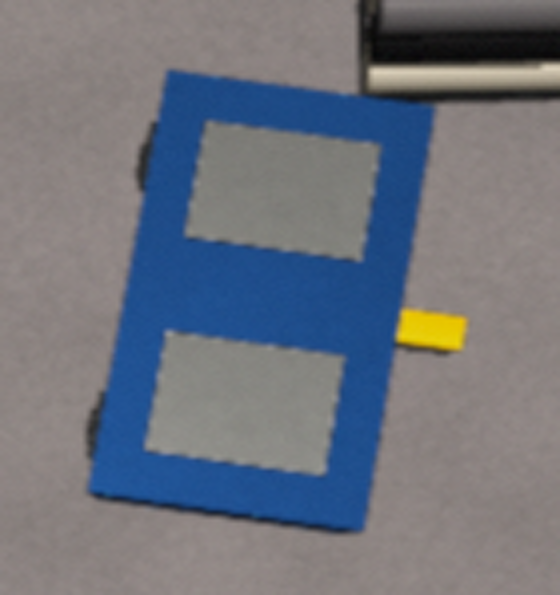

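```bash
python3 - <<'E'
import cv2
im=cv2.imread("pics/scene1.png")
cv2.imwrite("pics/crop2.png",cv2.resize(im[165:325,195:345],None,fx=5,fy=3.7,interpolation=cv2.INTER_CUBIC))
E
```

```text
(no output)
```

View pics/crop2.png

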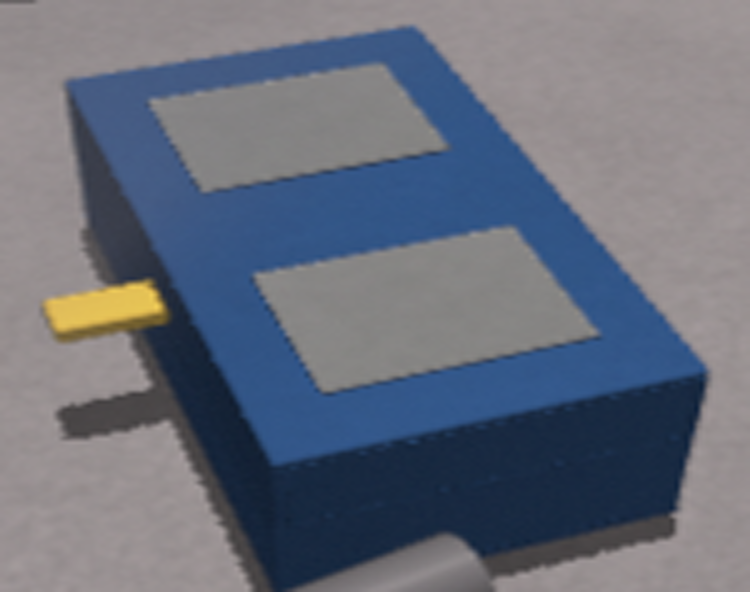

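```bash
python3 - <<'E'
from h import *
from scipy.optimize import least_squares
c=viewer.camera("top"); d=viewer.camera("scene")
# order: (sx,sy): (+,+),(+,-),(-,-),(-,+)
T=np.array([[292,120.3],[358.5,129.7],[340.5,251.7],[272.5,240.6]]); S=np.array([[336.4,265.8],[249.6,290.9],[208.2,186.6],[278,172.6]])
def P(p):
    x,y,a=p; return [[x+np.cos(a)*sx-np.sin(a)*sy,y+np.sin(a)*sx+np.cos(a)*sy,.14] for sx,sy in((.18,.1),(.18,-.1),(-.18,-.1),(-.18,.1))]
for k in(0,1,2):
    f=lambda p:np.r_[(px(c,P(p))-T).ravel()*(k!=1),(px(d,P(p))-S).ravel()*(k!=2)]
    r=least_squares(f,[.62,-.06,-.15]);x,y,a=r.x;print(r.x,np.abs(r.fun).max(),"tab",x+np.sin(a)*.138,y-np.cos(a)*.138)
E
```

```text
[ 0.62455307 -0.05824285 -0.18085599] 1.6195089118918133 tab 0.5997307812910745 -0.19399208099496298
[ 0.62698369 -0.05864523 -0.18420591] 1.0958784120975338 tab 0.6017067909186327 -0.19431054510743095
[ 0.62223735 -0.05825165 -0.17723823] 0.8428524781703004 tab 0.5979063340166455 -0.19408979505336743
```

```bash
cat >> h.py <<'E'
CX,CY,CA=0.6245,-0.058,-0.181
RC=R.from_euler("z",CA).as_matrix()
def case2w(p): return RC@np.array(p,float)+np.array([CX,CY,0])
def w2case(p): return RC.T@(np.array(p,float)-np.array([CX,CY,0]))
def tool(tilt,sign=1):
    # tool x: down, tilted by tilt (rad) so fingers point to +case y; tool y = sign*case x
    x=RC@np.array([0,np.sin(tilt),-np.cos(tilt)]); y=RC@np.array([sign,0,0]); return np.c_[x,y,np.cross(x,y)]
def rows(p0,R0,p1,R1,n):
    """constant-speed straight move as n rows"""
    rv=R.from_matrix(R0.T@R1).as_rotvec(); out=[];Rk=R0;dp=(p1-p0)/n;out=[]
    for k in range(n):
        out.append(np.r_[Rk.T@dp*1000,np.degrees(rv/n)].round(2)); Rk=Rk@R.from_rotvec(rv/n).as_matrix()
    return np.array(out)
E
python3 - <<'E'
from h import *
s=state(); p=np.array(s["position"]); R0=R.from_quat(s["orientation"]).as_matrix(); print(R0.round(3))
for sg in(1,-1):
    R1=tool(np.radians(12),sg); print(sg,np.degrees(R.from_matrix(R0.T@R1).as_rotvec()).round(2)); print(R1.round(3))
E
```

```text
[[-0.     0.272  0.962]
 [-0.     0.962 -0.272]
 [-1.    -0.     0.   ]]
1 [84.24  9.74  8.86]
[[ 0.037  0.984 -0.176]
 [ 0.205 -0.18  -0.962]
 [-0.978  0.    -0.208]]
-1 [-95.04  -9.09  10.  ]
[[ 0.037 -0.984  0.176]
 [ 0.205  0.18   0.962]
 [-0.978  0.     0.208]]
```

Emit:
play_rows(
  increments=[
    [0,-0.026,0.02625,0,0,0,0.085],
    [0,-0.026,0.02625,0,0,0,0.085],
    [0,-0.026,0.02625,0,0,0,0.085],
    [0,-0.026,0.02625,0,0,0,0.085],
    [0,-0.026,0.02625,0,0,0,0.085],
    [0,-0.026,0.02625,0,0,0,0.085],
    [0,-0.026,0.02625,0,0,0,0.085],
    [0,-0.026,0.02625,0,0,0,0.085],
    [0,-0.026,0.02625,0,0,0,0.085],
    [0,-0.026,0.02625,0,0,0,0.085],
    [0,-0.026,0.02625,0,0,0,0.085],
    [0,-0.026,0.02625,0,0,0,0.085],
  ],
)

```text
time_s: 2.3
position: [0.3821, 0.1897, 0.2316]
orientation: [0.097, 0.7, -0.097, 0.701]
ft_force: [0.2, 0.4, -0.9]
grip_width: 0.0852
```

Emit:
play_rows(
  increments=[
    [0,-0.026,0.02625,0,0,0,0.085],
    [0,-0.026,0.02625,0,0,0,0.085],
    [0,-0.026,0.02625,0,0,0,0.085],
    [0,-0.026,0.02625,0,0,0,0.085],
    [0,-0.026,0.02625,0,0,0,0.085],
    [0,-0.026,0.02625,0,0,0,0.085],
    [0,-0.026,0.02625,0,0,0,0.085],
    [0,-0.026,0.02625,0,0,0,0.085],
    [0,-0.026,0.02625,0,0,0,0.085],
    [0,-0.026,0.02625,0,0,0,0.085],
    [0,-0.026,0.02625,0,0,0,0.085],
    [0,-0.026,0.02625,0,0,0,0.085],
  ],
)

```text
time_s: 3.3
position: [0.6003, -0.1965, 0.2313]
orientation: [0.097, 0.7, -0.097, 0.7]
ft_force: [0.5, 0.3, 0.4]
grip_width: 0.0852
```

Emit:
play_rows(
  increments=[
    [0,0,0,7.05,0,0,0.085],
    [0,0,0,7.05,0,0,0.085],
    [0,0,0,7.05,0,0,0.085],
    [0,0,0,7.05,0,0,0.085],
    [0,0,0,7.05,0,0,0.085],
    [0,0,0,7.05,0,0,0.085],
    [0,0,0,7.05,0,0,0.085],
    [0,0,0,7.05,0,0,0.085],
    [0,0,0,7.05,0,0,0.085],
    [0,0,0,7.05,0,0,0.085],
    [0,0,0,7.05,0,0,0.085],
    [0,0,0,7.05,0,0,0.085],
  ],
)

```text
time_s: 4.3
position: [0.5996, -0.1947, 0.2313]
orientation: [-0.545, -0.451, 0.545, -0.451]
ft_force: [-0.1, -0.2, 0.6]
grip_width: 0.0848
```

Emit:
play_rows(
  increments=[
    [0,0,0,0,6,0,0.085],
    [0,0,0,0,6,0,0.085],
    [0,0,0,0,0,0,0.085],
  ],
)

```text
time_s: 4.55
position: [0.5993, -0.1975, 0.2307]
orientation: [0.599, 0.497, -0.483, 0.401]
ft_force: [0.3, -0.0, 0.4]
grip_width: 0.0851
```

```bash
python3 - <<'E'
from h import *
s=state(); p=np.array(s["position"]); R0=R.from_quat(s["orientation"]).as_matrix(); print(s["time_s"],p,R0.round(3))
R1=tool(np.radians(12)); print(np.degrees(R.from_matrix(R0.T@R1).as_rotvec()).round(2))
tab=np.array([.600,-.194,.090]); t=tab+R0[:,0]*.021
print(t,"delta tool",(R0.T@(t-p)).round(4))
E
```

```text
4.55 [ 0.59934907 -0.1975188   0.23067029] [[ 0.039  0.983 -0.18 ]
 [ 0.207 -0.184 -0.961]
 [-0.978 -0.    -0.211]]
[-0.21 -0.16 -0.04]
[ 0.60080944 -0.18965236  0.06947093] delta tool [0.1593 0.     0.0261]
```

Emit:
play_rows(
  increments=[
    [0,0,0.026,0,0,0,0.085],
    [0.02,0,0,0,0,0,0.085],
    [0.02,0,0,0,0,0,0.085],
    [0.02,0,0,0,0,0,0.085],
    [0.02,0,0,0,0,0,0.085],
    [0.02,0,0,0,0,0,0.085],
    [0.02,0,0,0,0,0,0.085],
    [0.02,0,0,0,0,0,0.085],
    [0.019,0,0,0,0,0,0.085],
    [0,0,0,0,0,0,0.085],
    [0,0,0,0,0,0,0.085],
  ],
)

```text
time_s: 5.47
position: [0.6003, -0.1863, 0.0697]
orientation: [0.596, 0.498, -0.484, 0.402]
ft_force: [0.5, -1.5, 0.2]
grip_width: 0.0851
```

```bash
python3 - <<'E'
from h import *
c=snap("scene","s2"); 
cv2.imwrite("pics/s2c.png",cv2.resize(c["image"][130:330,130:340,::-1],None,fx=3.5,fy=3))
s=state(); print(s["ft_force"],s["position"])
E
```

```text
[-0.42511868  0.07202298  0.16313259] [ 0.60127461 -0.187027    0.07081816]
```

View pics/s2c.png

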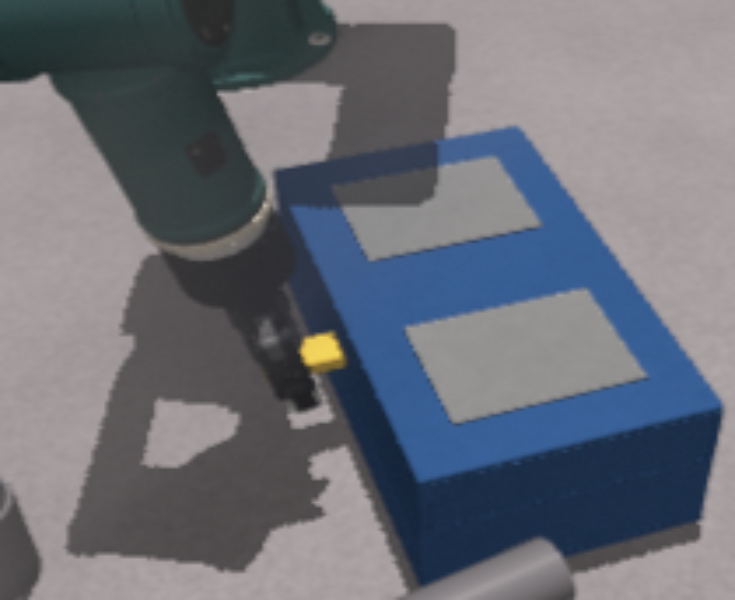

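The tab is between the open fingers at about (322,352) in the crop, and nothing is touching it yet. I'll close on it now.

Emit:
play_rows(
  increments=[
    [0,0,0,0,0,0,0.015],
    [0,0,0,0,0,0,0.015],
    [0,0,0,0,0,0,0.015],
    [0,0,0,0,0,0,0.015],
    [0,0,0,0,0,0,0.015],
    [0,0,0,0,0,0,0.015],
    [0,0,0,0,0,0,0.015],
    [0,0,0,0,0,0,0.015],
  ],
)

```text
time_s: 6.18
position: [0.6008, -0.1876, 0.0713]
orientation: [0.597, 0.497, -0.484, 0.403]
ft_force: [-2.5, 0.2, 6.2]
grip_width: 0.0291
```

```bash
python3 - <<'E'
from h import *
s=state(); p=np.array(s["position"]); R0=R.from_quat(s["orientation"]).as_matrix(); print(s["grip_width"],s["ft_force"],p)
g=p-R0[:,0]*.019; print("grasp case",w2case(g).round(4)); gc=w2case(g)
# arc about hinge (y=.1,z=.08)
r=np.hypot(gc[1]-.1,gc[2]-.08); a0=np.arctan2(gc[2]-.08,.1-gc[1]); print(r,a0)
# lift from 0 to 1.88; tool tilt from 12deg to  -? keep tilt -> 0 through
N=40; dth=1.88/N
th=np.linspace(0,1.88,N+1); tilt=np.radians(12)*(1-np.clip(th/1.0,0,1))+0
prevg=None; Rk=R0; pk=p
for k in range(1,N+1):
    G=case2w([gc[0],.1-r*np.cos(a0+th[k]),.08+r*np.sin(a0+th[k])])
    Rt=tool(tilt[k]); 
    # keep x-yaw as is
    T=G+Rt[:,0]*.019
    rv=np.degrees(R.from_matrix(Rk.T@Rt).as_rotvec()) if k>1 else [0,0,0]
    if k==1: Rt=R0; T=G+R0[:,0]*.019
    d=Rk.T@(T-pk); print(k,np.round(d,4),np.round(rv,2)); Rk=Rt;pk=T
E
```

```text
0.029083196080209348 [-2.48165621  0.15277771  6.23373748] [ 0.60084455 -0.18755068  0.07131275]
grasp case [ 0.     -0.1356  0.0899]
0.23584121954806356 0.041988037293159246
1 [-0.0107  0.     -0.003 ] [0 0 0]
2 [-0.0105 -0.     -0.0031] [-0.02 -1.1  -0.01]
3 [-0.0104 -0.     -0.0036] [-0.   -0.56 -0.  ]
4 [-0.0103  0.     -0.004 ] [ 0.   -0.56  0.  ]
5 [-0.0101 -0.     -0.0044] [-0.   -0.56 -0.  ]
6 [-0.0099  0.     -0.0047] [ 0.   -0.56  0.  ]
7 [-0.0097  0.     -0.0051] [ 0.   -0.56  0.  ]
8 [-0.0095 -0.     -0.0055] [-0.   -0.56  0.  ]
9 [-0.0093  0.     -0.0058] [-0.   -0.56 -0.  ]
10 [-0.0091  0.     -0.0062] [-0.   -0.56  0.  ]
11 [-0.0088 -0.     -0.0065] [ 0.   -0.56  0.  ]
12 [-0.0086 -0.     -0.0068] [-0.   -0.56 -0.  ]
13 [-0.0083  0.     -0.0071] [-0.   -0.56  0.  ]
14 [-0.0081  0.     -0.0074] [ 0.   -0.56 -0.  ]
15 [-0.0078 -0.     -0.0077] [ 0.   -0.56 -0.  ]
16 [-0.0075  0.     -0.008 ] [-0.   -0.56 -0.  ]
17 [-0.0072 -0.     -0.0083] [ 0.   -0.56 -0.  ]
18 [-0.0068  0.     -0.0085] [-0.   -0.56  0.  ]
19 [-0.0065 -0.     -0.0088] [-0.   -0.56 -0.  ]
20 [-0.0062  0.     -0.009 ] [ 0.   -0.56  0.  ]
21 [-0.0058  0.     -0.0092] [-0.   -0.56 -0.  ]
22 [-0.0055 -0.     -0.0096] [ 0.   -0.16  0.  ]
23 [-0.005  -0.     -0.0099] [0. 0. 0.]
24 [-0.0046  0.     -0.0101] [0. 0. 0.]
25 [-0.0041  0.     -0.0103] [0. 0. 0.]
26 [-0.0036  0.     -0.0105] [0. 0. 0.]
27 [-0.0031  0.     -0.0106] [0. 0. 0.]
28 [-0.0026 -0.     -0.0108] [0. 0. 0.]
29 [-0.0021  0.     -0.0109] [0. 0. 0.]
30 [-0.0016 -0.     -0.011 ] [0. 0. 0.]
31 [-0.0011  0.     -0.011 ] [0. 0. 0.]
32 [-0.0005  0.     -0.0111] [0. 0. 0.]
33 [-0.     -0.     -0.0111] [0. 0. 0.]
34 [ 0.0005 -0.     -0.0111] [0. 0. 0.]
35 [ 0.001  0.    -0.011] [0. 0. 0.]
36 [ 0.0015 -0.     -0.011 ] [0. 0. 0.]
37 [ 0.0021 -0.     -0.0109] [0. 0. 0.]
38 [ 0.0026  0.     -0.0108] [0. 0. 0.]
39 [ 0.0031 -0.     -0.0106] [0. 0. 0.]
40 [ 0.0036  0.     -0.0105] [0. 0. 0.]
```

Emit:
play_rows(
  increments=[
    [-0.0107,0,-0.003,0,0,0,0.015],
    [-0.0105,0,-0.0031,0,-0.8,0,0.015],
    [-0.0104,0,-0.0036,0,-0.6,0,0.015],
    [-0.0103,0,-0.004,0,-0.6,0,0.015],
    [-0.0101,0,-0.0044,0,-0.6,0,0.015],
    [-0.0099,0,-0.0047,0,-0.6,0,0.015],
    [-0.0097,0,-0.0051,0,-0.6,0,0.015],
    [-0.0095,0,-0.0055,0,-0.6,0,0.015],
    [-0.0093,0,-0.0058,0,-0.6,0,0.015],
    [-0.0091,0,-0.0062,0,-0.6,0,0.015],
    [-0.0088,0,-0.0065,0,-0.6,0,0.015],
    [-0.0086,0,-0.0068,0,-0.6,0,0.015],
  ],
)

```text
time_s: 7.18
position: [0.608, -0.1479, 0.1952]
orientation: [0.567, 0.473, -0.518, 0.432]
ft_force: [2.6, 2.7, -6.4]
grip_width: 0.029
```

```bash
cat > chk.py <<'E'
from h import *
s=state(); p=np.array(s["position"]); R0=R.from_quat(s["orientation"]).as_matrix(); g=w2case(p-R0[:,0]*.019)
print("t",s["time_s"],"w",s["grip_width"],"F",np.round(s["ft_force"],1),"grasp case",g.round(4),"r",np.hypot(g[1]-.1,g[2]-.08),"ang",np.arctan2(g[2]-.08,.1-g[1])-.042,"tilt",np.degrees(np.arcsin((RC.T@R0[:,0])[1])))
E
python3 chk.py
```

```text
t 7.1833 w 0.029011604268457447 F [ 2.6  2.7 -6.4] grasp case [-0.     -0.0931  0.2141] r 0.23509149212137978 ang 0.5652299603671924 tilt 5.14120612161602
```

Emit:
play_rows(
  increments=[
    [-0.0083,0,-0.0071,0,-0.5,0,0.015],
    [-0.0081,0,-0.0074,0,-0.5,0,0.015],
    [-0.0078,0,-0.0077,0,-0.5,0,0.015],
    [-0.0075,0,-0.008,0,-0.5,0,0.015],
    [-0.0072,0,-0.0083,0,-0.5,0,0.015],
    [-0.0068,0,-0.0085,0,-0.5,0,0.015],
    [-0.0065,0,-0.0088,0,-0.5,0,0.015],
    [-0.0062,0,-0.009,0,-0.5,0,0.015],
    [-0.0058,0,-0.0092,0,-0.5,0,0.015],
    [-0.0055,0,-0.0096,0,-0.3,0,0.015],
    [-0.005,0,-0.0099,0,0,0,0.015],
    [-0.0046,0,-0.0101,0,0,0,0.015],
  ],
)

```text
time_s: 8.18
position: [0.6259, -0.0497, 0.2783]
orientation: [0.545, 0.454, -0.542, 0.451]
ft_force: [0.8, 1.9, -6.5]
grip_width: 0.0287
```

Emit:
play_rows(
  increments=[
    [-0.0041,0,-0.0103,0,0,0,0.015],
    [-0.0036,0,-0.0105,0,0,0,0.015],
    [-0.0031,0,-0.0106,0,0,0,0.015],
    [-0.0026,0,-0.0108,0,0,0,0.015],
    [-0.0021,0,-0.0109,0,0,0,0.015],
    [-0.0016,0,-0.011,0,0,0,0.015],
    [-0.0011,0,-0.011,0,0,0,0.015],
    [-0.0005,0,-0.0111,0,0,0,0.015],
    [0,0,-0.0111,0,0,0,0.015],
    [0.0005,0,-0.0111,0,0,0,0.015],
  ],
)

```text
time_s: 9.02
position: [0.6453, 0.057, 0.2969]
orientation: [0.545, 0.454, -0.542, 0.451]
ft_force: [-4.8, -2.0, -5.4]
grip_width: 0.0292
```

```bash
python3 chk.py; python3 -c "
from h import *
snap('scene','s3')"
```

```text
t 9.0167 w 0.029162078309598216 F [-4.8 -2.  -5.4] grasp case [-2.000e-04  1.167e-01  3.159e-01] r 0.2365235067498838 ang 1.5995992161842472 tilt 0.3808748977625818
```

View pics/s3.png

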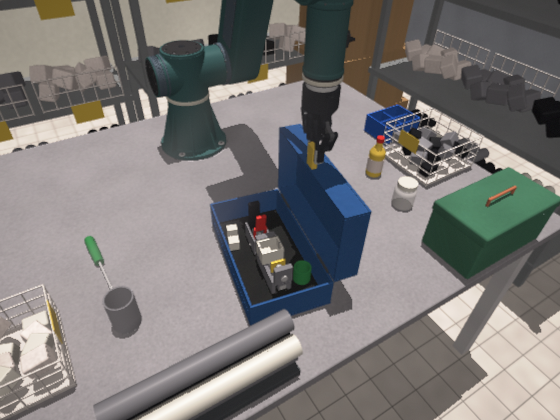

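The lid stands upright, with the gripper on the tab at (315,155). The red trigger is visible at about (261,225) and the pad at about (278,265). I'll carry the lid on to its stop.

Emit:
play_rows(
  increments=[
    [0.001,0,-0.011,0,0,0,0.015],
    [0.0015,0,-0.011,0,0,0,0.015],
    [0.0021,0,-0.0109,0,0,0,0.015],
    [0.0026,0,-0.0108,0,0,0,0.015],
    [0.0031,0,-0.0106,0,0,0,0.015],
    [0.0036,0,-0.0105,0,0,0,0.015],
    [0.0035,0,-0.009,0,0,0,0.015],
    [0,0,0,0,0,0,0.015],
    [0,0,0,0,0,0,0.015],
  ],
)

```text
time_s: 9.82
position: [0.6585, 0.1298, 0.28]
orientation: [0.545, 0.455, -0.541, 0.451]
ft_force: [-5.6, 0.3, -1.4]
grip_width: 0.0293
```

```bash
python3 chk.py
```

```text
t 9.8167 w 0.029325511570092937 F [-5.6  0.3 -1.4] grasp case [-0.0003  0.1907  0.299 ] r 0.23704741165683027 ang 1.9213482751010547 tilt 0.4497857640990808
```

Emit:
play_rows(
  increments=[
    [0,0,0,0,0,0,0.085],
    [0,0,0,0,0,0,0.085],
    [0,0,0,0,0,0,0.085],
    [0,0,0,0,0,0,0.085],
    [0,0,0,0,0,0,0.085],
    [-0.01,0,0,0,0,0,0.085],
    [-0.025,0,0,0,0,0,0.085],
    [-0.03,0,0,0,0,0,0.085],
    [-0.03,0,0,0,0,0,0.085],
  ],
)

```text
time_s: 10.57
position: [0.6586, 0.1279, 0.3763]
orientation: [0.545, 0.454, -0.542, 0.451]
ft_force: [0.5, 0.6, -0.4]
grip_width: 0.0847
```

```bash
python3 chk.py; python3 - <<'E'
from h import *
for cam in("scene","top"):
    c=snap(cam,cam+"4")
    for t in("lid_tab","lid_hinge","trigger_face","pad_face","jaw_fixed_face","coupling_mid","collar_mid","elbow_mid","case","jaw","trigger"):
        for r in tip_of(cam,t)[:1]: P=w(cam,c,r["position"]);print(cam,t,round(r["confidence"],2),P.round(3),"case",w2case(P).round(4))
    if cam=="scene": cv2.imwrite("pics/s4c.png",cv2.resize(c["image"][185:320,205:360,::-1],None,fx=5,fy=4.4,interpolation=cv2.INTER_CUBIC))
E
```

```text
t 10.5667 w 0.08472380239528687 F [ 0.5  0.6 -0.4] grasp case [1.000e-04 1.889e-01 3.953e-01] r 0.32756718595926626 ang 1.803521198358099 tilt 0.3883814714815236
scene lid_tab 0.72 [0.661 0.139 0.298] case [-1.000e-04  2.006e-01  2.977e-01]
scene lid_hinge 0.63 [0.641 0.038 0.079] case [-0.0014  0.0975  0.0795]
scene trigger_face 0.57 [ 0.591 -0.05   0.106] case [-0.0342  0.0015  0.1057]
scene pad_face 0.71 [ 0.705 -0.071  0.074] case [0.0817 0.0015 0.0737]
scene jaw_fixed_face 0.93 [ 0.621 -0.058  0.077] case [-0.0032 -0.0007  0.0773]
scene coupling_mid 0.65 [ 0.653 -0.06   0.07 ] case [0.0281 0.0033 0.0698]
scene collar_mid 0.85 [ 0.726 -0.014  0.024] case [0.0919 0.0617 0.0238]
scene elbow_mid 0.84 [ 0.53  -0.109  0.028] case [-0.0834 -0.0672  0.0276]
scene case 0.82 [ 0.619 -0.059 -0.002] case [-0.0056 -0.0023 -0.0015]Traceback (most recent call last):
  File "<stdin>", line 5, in <module>
ValueError: it knows: case, collar_mid, coupling_mid, driver_grip, elbow_mid, glue_mid, jaw_fixed_face, lid_hinge, lid_tab, pad_face, pipe_end_mid, screw_jar_mid, trigger_face
```

View pics/scene4.png

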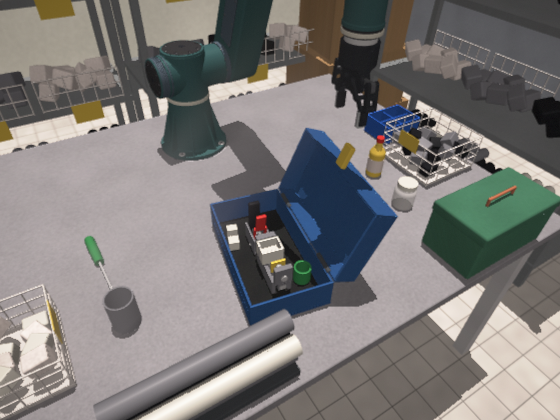

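The lid rests open, with its tab at (345,155), which measures case y = 0.2 and z = 0.298. That matches a stop angle of 1.95. Next I'll shut the fingers, turn 90° and come down between the trigger and the jaw.

Emit:
play_rows(
  increments=[
    [0,0,0.024,0,0,0,0],
    [0,0,0.024,0,0,0,0],
    [0,0,0.024,0,0,0,0],
    [0,0,0.024,0,0,0,0],
    [0,0,0.024,0,0,0,0],
    [0,0,0.024,0,0,0,0],
    [0,0,0.024,0,0,0,0],
    [0,-0.005,0.021,0,0,0,0],
    [0,0,0,-6.92,0,0,0],
    [0,0,0,-6.92,0,0,0],
    [0,0,0,-6.92,0,0,0],
    [0,0,0,-6.92,0,0,0],
  ],
)

```text
time_s: 12.07
position: [0.6195, -0.0573, 0.3729]
orientation: [0.42, 0.572, -0.416, 0.569]
ft_force: [-0.4, 0.3, 0.1]
grip_width: -0.0001
```

Emit:
play_rows(
  increments=[
    [0,0,0,-6.92,0,0,0],
    [0,0,0,-6.92,0,0,0],
    [0,0,0,-6.92,0,0,0],
    [0,0,0,-6.92,0,0,0],
    [0,0,0,-6.92,0,0,0],
    [0,0,0,-6.92,0,0,0],
    [0,0,0,-6.92,0,0,0],
    [0,0,0,-6.92,0,0,0],
    [0,0,0,-6.92,0,0,0],
    [0,0,0,0,0,0,0],
  ],
)

```text
time_s: 12.9
position: [0.6196, -0.057, 0.3729]
orientation: [0.065, 0.704, -0.06, 0.704]
ft_force: [0.4, -0.0, -0.2]
grip_width: -0.0001
```

```bash
cat > look.py <<'E'
import sys
from h import *
n=sys.argv[1]
for cam in sys.argv[2:]:
    c=snap(cam,cam+n)
    for t in("trigger_face","pad_face","jaw_fixed_face","coupling_mid","collar_mid","elbow_mid","lid_tab"):
        for r in tip_of(cam,t)[:1]: P=w(cam,c,r["position"]);print(cam,t,round(r["confidence"],2),"case",w2case(P).round(4))
    if cam=="scene": cv2.imwrite(f"pics/s{n}c.png",cv2.resize(c["image"][185:320,205:360,::-1],None,fx=5,fy=4.4,interpolation=cv2.INTER_CUBIC))
    else: cv2.imwrite(f"pics/t{n}c.png",cv2.resize(c["image"][100:270,250:390,::-1],None,fx=4,fy=3.5,interpolation=cv2.INTER_CUBIC))
s=state(); p=np.array(s["position"]); R0=R.from_quat(s["orientation"]).as_matrix()
print("t",s["time_s"],"F case",(RC.T@s["ft_force"]).round(1),"TCP case",w2case(p).round(4),"w",s["grip_width"]); print((RC.T@R0).round(3))
E
python3 look.py 5 scene top
```

```text
scene trigger_face 0.53 case [-0.0312  0.0018  0.1055]
scene pad_face 0.53 case [ 0.0837 -0.0005  0.07  ]
scene jaw_fixed_face 0.72 case [0.0013 0.0004 0.0733]
scene coupling_mid 0.65 case [0.0243 0.0008 0.0691]
scene collar_mid 0.82 case [0.0901 0.062  0.0239]
scene elbow_mid 0.73 case [0.0926 0.062  0.0237]
scene lid_tab 0.74 case [0.001  0.1971 0.2949]
top trigger_face 0.68 case [-0.0358 -0.0032  0.1068]
top pad_face 0.29 case [ 0.0002 -0.0041 -0.0026]
top jaw_fixed_face 0.58 case [ 0.0096 -0.0058  0.0727]
top coupling_mid 0.67 case [ 0.0299 -0.0019  0.067 ]
top elbow_mid 0.45 case [-0.0826 -0.0659  0.0293]
top lid_tab 0.91 case [-0.0003  0.198   0.2946]
t 13.7 F case [-0.5  0.9 -0.1] TCP case [-4.700e-03  1.000e-04  3.736e-01] w -1.5215892366449576e-05
[[ 0.     0.001  1.   ]
 [ 0.007  1.    -0.001]
 [-1.     0.007  0.   ]]
```

View pics/s5c.png

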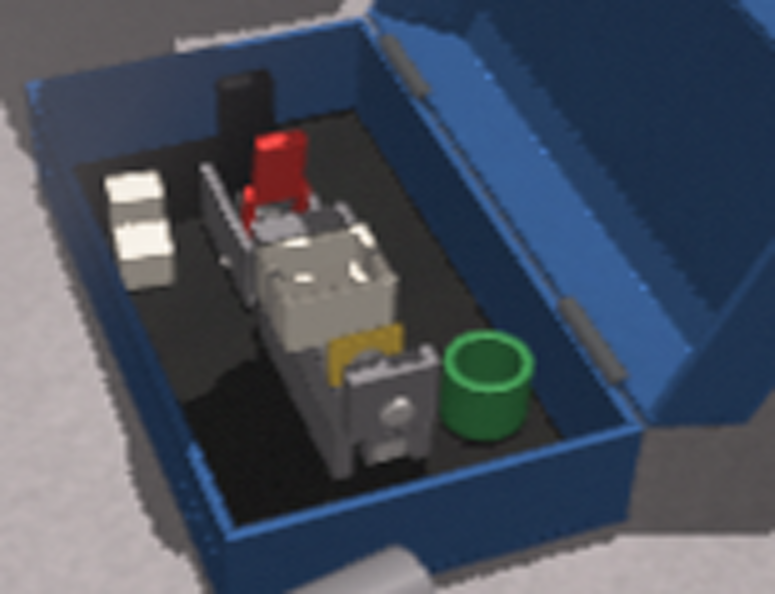

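View pics/t5c.png

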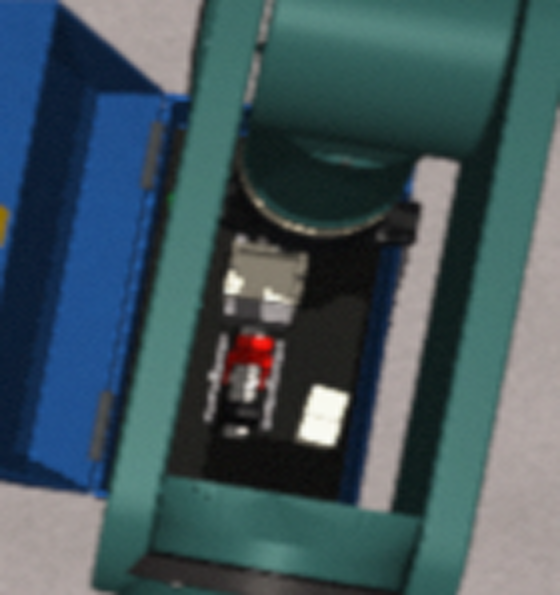

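Emit:
play_rows(
  increments=[
    [0.03,0,0,0,0,0,0],
    [0.03,0,0,0,0,0,0],
    [0.03,0,0,0,0,0,0],
    [0.03,0,0,0,0,0,0],
    [0.03,0,0,0,0,0,0],
    [0.03,0,0,0,0,0,0],
    [0.03,0,0,0,0,0,0],
    [0.03,0,0,0,0,0,0],
    [0.015,0,0,0,0,0,0],
    [0.01,0,0,0,0,0,0],
    [0,0,0,0,0,0,0],
    [0,0,0,0,0,0,0],
  ],
)

```text
time_s: 14.7
position: [0.6205, -0.0553, 0.1089]
orientation: [0.067, 0.704, -0.062, 0.704]
ft_force: [0.3, 0.6, 0.7]
grip_width: 0.0
```

```bash
python3 look.py 6 scene
```

```text
scene trigger_face 0.62 case [-0.0832 -0.0642  0.0278]
scene pad_face 0.5 case [ 0.0798 -0.0002  0.0701]
scene jaw_fixed_face 0.91 case [-0.0011  0.0015  0.0759]
scene coupling_mid 0.63 case [ 0.026  -0.0018  0.068 ]
scene collar_mid 0.79 case [0.0911 0.0618 0.0237]
scene elbow_mid 0.81 case [-0.0817 -0.0618  0.0278]
scene lid_tab 0.92 case [-0.001   0.1978  0.2917]
t 15.1 F case [ 0.8 -0.2 -0. ] TCP case [-0.0044  0.002   0.1094] w 4.9305293700180105e-06
[[ 0.001  0.001  1.   ]
 [ 0.007  1.    -0.001]
 [-1.     0.007  0.001]]
```

View pics/s6c.png

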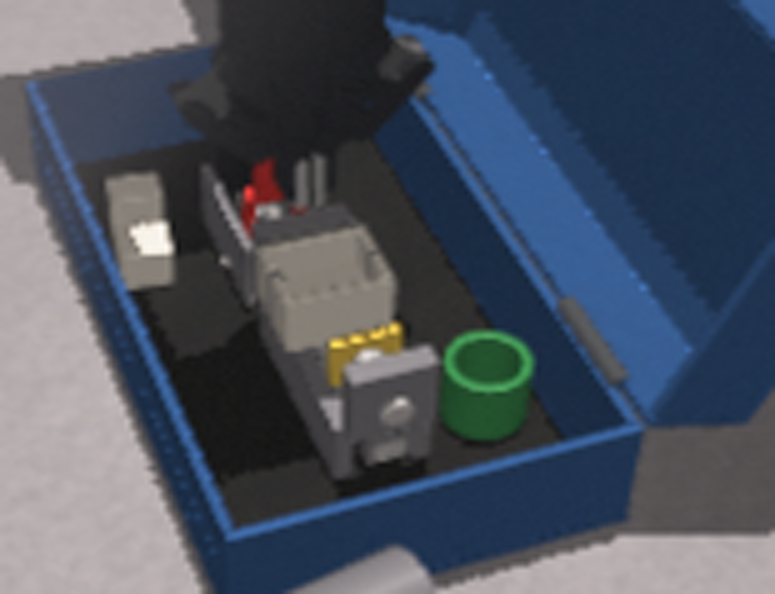

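Emit:
play_rows(
  increments=[
    [0,0,-0.005,0,0,0,0],
    [0,0,-0.005,0,0,0,0],
    [0,0,-0.005,0,0,0,0],
    [0,0,-0.005,0,0,0,0],
    [0,0,-0.005,0,0,0,0],
    [0,0,0,0,0,0,0],
  ],
)

```text
time_s: 15.6
position: [0.5963, -0.0509, 0.1094]
orientation: [0.067, 0.703, -0.062, 0.705]
ft_force: [3.9, -1.3, -0.5]
grip_width: 0.0
```

Emit:
play_rows(
  increments=[
    [0,0,-0.005,0,0,0,0],
    [0,0,-0.005,0,0,0,0],
    [0,0,0,0,0,0,0],
  ],
)

```text
time_s: 15.85
position: [0.5873, -0.0492, 0.1097]
orientation: [0.067, 0.703, -0.062, 0.706]
ft_force: [4.9, -0.8, 3.7]
grip_width: 0.0
```

Emit:
play_rows(
  increments=[
    [0,0,-0.005,0,0,0,0],
    [0,0,-0.005,0,0,0,0],
    [0,0,0,0,0,0,0],
  ],
)

```text
time_s: 16.1
position: [0.5778, -0.0475, 0.1097]
orientation: [0.067, 0.702, -0.062, 0.706]
ft_force: [5.7, -1.2, 4.8]
grip_width: -0.0002
```

```bash
python3 look.py 7 scene
```

```text
scene trigger_face 0.75 case [0.0014 0.0019 0.0748]
scene pad_face 0.42 case [ 0.0751 -0.0035  0.0709]
scene jaw_fixed_face 0.69 case [-0.0003 -0.0006  0.0772]
scene coupling_mid 0.72 case [0.0273 0.0014 0.0708]
scene collar_mid 0.69 case [0.0911 0.062  0.0241]
scene elbow_mid 0.84 case [-0.0844 -0.0596  0.028 ]
scene lid_tab 0.7 case [0.     0.2001 0.2962]
t 16.5 F case [4.8 0.2 4.8] TCP case [-0.0476  0.0019  0.1095] w 0.00036845222035462985
[[ 0.004  0.001  1.   ]
 [ 0.007  1.    -0.001]
 [-1.     0.007  0.004]]
```

View pics/s7c.png

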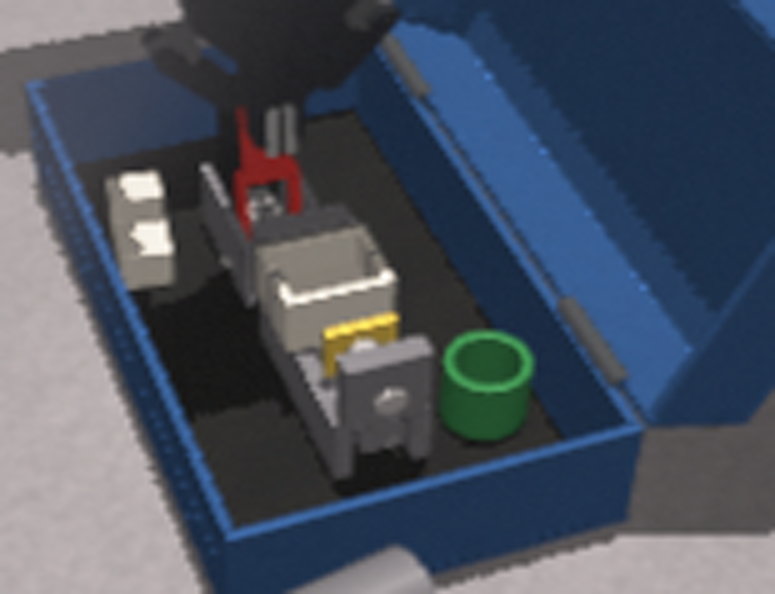

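```bash
cat > jaw.py <<'E'
import sys
from h import *
c=viewer.camera("scene")
def ray(u,v):
    K=np.array(c["K"]);Rm=cv2.Rodrigues(np.array(c["rvec"],float))[0]
    d=RC.T@(Rm.T@np.linalg.inv(K)@np.array([u,v,1.])); o=w2case(w(0,c,[0,0,0])); return o,d
def at(u,v,ax,val):
    o,d=ray(u,v); return (o+d*(val-o[ax])/d[ax])
def canon(img,x,ys,zs,S=4):
    # canonical patch of plane x=const, mm grid * S
    nz,ny=int((zs[1]-zs[0])*1000*2),int((ys[1]-ys[0])*1000*2)
    Y,Z=np.meshgrid(np.linspace(*ys,ny),np.linspace(zs[1],zs[0],nz))
    P=np.stack([np.full(Y.size,x),Y.ravel(),Z.ravel()],1)
    W=P@RC.T+np.array([CX,CY,0]); uv=px(c,W).astype(np.float32).reshape(nz,ny,2)
    return cv2.remap(img,uv[...,0],uv[...,1],cv2.INTER_CUBIC).astype(np.float32)
def ncc(a,b):
    a=a-a.mean();b=b-b.mean(); return (a*b).sum()/np.sqrt((a*a).sum()*(b*b).sum())
def track(ref,cur,x,ys,zs,lo=-.004,hi=.05,n=217):
    r=canon(ref,x,ys,zs); ds=np.linspace(lo,hi,n); s=np.array([ncc(r,canon(cur,x-d,ys,zs)) for d in ds]); i=s.argmax()
    if 0<i<n-1:
        q=np.polyfit(ds[i-1:i+2]-ds[i],s[i-1:i+2],2); return ds[i]-q[1]/2/q[0],s[i]
    return ds[i],s[i]
def load(n): return cv2.cvtColor(cv2.imread(n),cv2.COLOR_BGR2GRAY)
if __name__=="__main__":
    import glob
    for n in sys.argv[2:]:
        ref=cv2.imread(sys.argv[1]);cur=cv2.imread(n)
        X=float(np.load("xp.npy"))
        print(n,"jaw",np.round(track(ref,cur,X,(-.03,.03),(.045,.1)),4),"padtop",np.round(track(ref,cur,.082,(-.022,.022),(.075,.097)),4))
E
python3 - <<'E'
from jaw import *
for cu,cv_ in((350,380),(438,352),(395,410),(330,345),(400,325)):
    print((cu,cv_),at(205+cu/5,185+cv_/4.4,1,{350:-.025,438:.025,395:0,330:-.018,400:.018}[cu]).round(4))
E
```

```text
(350, 380) [ 0.1316 -0.025   0.114 ]
(438, 352) [0.1142 0.025  0.0962]
(395, 410) [0.1257 0.     0.0726]
(330, 345) [ 0.0875 -0.018   0.0895]
(400, 325) [0.085  0.018  0.0888]
```

```bash
python3 - <<'E'
from jaw import *
np.save("xp.npy",.122)
for u,v in((350,380),(438,352),(340,470),(432,455),(395,410)): print(at(205+u/5,185+v/4.4,0,.122).round(4))
E
python3 jaw.py pics/scene5.png pics/scene4.png pics/scene5.png pics/scene6.png pics/scene7.png
```

```text
[ 0.122  -0.0212  0.1015]
[0.122  0.0213 0.1063]
[ 0.122 -0.025  0.028]
[0.122  0.0223 0.0198]
[0.122  0.0016 0.0675]
pics/scene4.png jaw [0.     0.8478] padtop [4.000e-04 7.543e-01]
pics/scene5.png jaw [0. 1.] padtop [-0.  1.]
pics/scene6.png jaw [0.     0.8475] padtop [6.000e-04 8.546e-01]
pics/scene7.png jaw [0.0073 0.7548] padtop [0.0065 0.7415]
```

Emit:
play_rows(
  increments=[
    [0,0,-0.004,0,0,0,0],
    [0,0,-0.003,0,0,0,0],
    [0,0,0,0,0,0,0],
  ],
)

```text
time_s: 16.9
position: [0.5708, -0.0462, 0.1092]
orientation: [0.067, 0.703, -0.062, 0.706]
ft_force: [6.5, -0.3, 1.0]
grip_width: -0.0
```

```bash
python3 look.py 8 scene; python3 jaw.py pics/scene5.png pics/scene8.png
```

```text
scene trigger_face 0.57 case [-0.0684  0.0015  0.1045]
scene pad_face 0.54 case [0.0727 0.0002 0.0697]
scene jaw_fixed_face 0.74 case [-0.0012  0.0031  0.0748]
scene coupling_mid 0.98 case [0.0253 0.0016 0.0662]
scene collar_mid 0.71 case [ 0.0725 -0.0025  0.072 ]
scene elbow_mid 0.52 case [-0.0872 -0.0628  0.0273]
scene lid_tab 0.68 case [-0.0019  0.1993  0.2963]
t 17.3 F case [6.2 0.5 1.5] TCP case [-0.0548  0.0019  0.1091] w -0.0002093742244330142
[[ 0.003  0.001  1.   ]
 [ 0.007  1.    -0.001]
 [-1.     0.007  0.003]]
pics/scene8.png jaw [0.0104 0.7449] padtop [0.0089 0.7305]
```

Emit:
play_rows(
  increments=[
    [0,0,0.009,0,0,0,0],
    [0,0,0.009,0,0,0,0],
    [0,0,0.009,0,0,0,0],
    [0,0,0.009,0,0,0,0],
    [0,0,0,0,0,0,0],
    [0,0,0,0,0,0,0],
  ],
)

```text
time_s: 17.85
position: [0.6045, -0.0524, 0.1081]
orientation: [0.067, 0.704, -0.062, 0.704]
ft_force: [2.2, -1.2, 1.2]
grip_width: -0.0
```

Emit:
play_rows(
  increments=[
    [0,0,-0.006,0,0,0,0],
    [0,0,-0.005,0,0,0,0],
    [0,0,-0.005,0,0,0,0],
    [0,0,-0.005,0,0,0,0],
    [0,0,-0.005,0,0,0,0],
    [0,0,-0.005,0,0,0,0],
    [0,0,-0.005,0,0,0,0],
    [0,0,0,0,0,0,0],
  ],
)

```text
time_s: 18.52
position: [0.5699, -0.046, 0.1094]
orientation: [0.067, 0.702, -0.062, 0.706]
ft_force: [5.5, -1.3, -2.8]
grip_width: -0.0
```

```bash
python3 look.py 9 scene; python3 jaw.py pics/scene5.png pics/scene9.png;python3 jaw.py pics/scene8.png pics/scene9.png
```

```text
scene trigger_face 0.62 case [-0.0651 -0.001   0.1071]
scene pad_face 0.48 case [ 0.0623 -0.0008  0.0698]
scene jaw_fixed_face 0.58 case [-0.0002  0.0044  0.0753]
scene coupling_mid 0.73 case [0.0278 0.0026 0.0692]
scene collar_mid 0.73 case [2.000e-04 1.978e-01 2.968e-01]
scene elbow_mid 0.51 case [-0.0817 -0.0628  0.0253]
scene lid_tab 0.96 case [0.0009 0.1972 0.2968]
t 18.9167 F case [ 6.1  0.3 -1.2] TCP case [-0.0557  0.0019  0.1093] w -8.722683427008798e-05
[[ 0.004  0.001  1.   ]
 [ 0.007  1.    -0.001]
 [-1.     0.007  0.004]]
pics/scene9.png jaw [0.0218 0.6187] padtop [0.0179 0.6416]
pics/scene9.png jaw [0.0095 0.6534] padtop [0.0103 0.9502]
```

View pics/s9c.png

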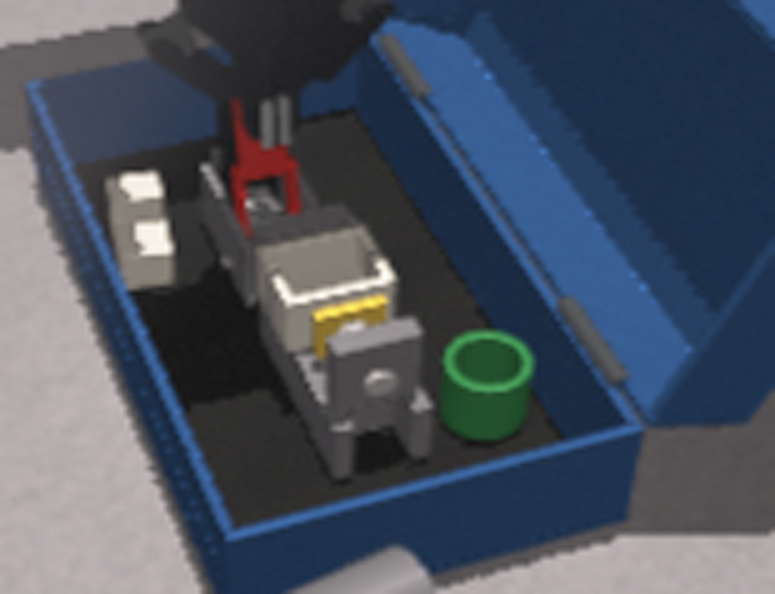

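Emit:
play_rows(
  increments=[
    [0,0,0.009,0,0,0,0],
    [0,0,0.009,0,0,0,0],
    [0,0,0.009,0,0,0,0],
    [0,0,0.009,0,0,0,0],
    [0,0,0,0,0,0,0],
    [0,0,0,0,0,0,0],
  ],
)

```text
time_s: 19.52
position: [0.6046, -0.0523, 0.1082]
orientation: [0.067, 0.704, -0.062, 0.704]
ft_force: [1.7, -0.0, 1.6]
grip_width: -0.0003
```

Emit:
play_rows(
  increments=[
    [0,0,-0.006,0,0,0,0],
    [0,0,-0.005,0,0,0,0],
    [0,0,-0.005,0,0,0,0],
    [0,0,-0.005,0,0,0,0],
    [0,0,-0.005,0,0,0,0],
    [0,0,-0.005,0,0,0,0],
    [0,0,-0.005,0,0,0,0],
    [0,0,0,0,0,0,0],
  ],
)

```text
time_s: 20.18
position: [0.57, -0.046, 0.1093]
orientation: [0.067, 0.702, -0.062, 0.706]
ft_force: [6.7, -1.7, -2.1]
grip_width: -0.0004
```

```bash
sed -i 's/(-.03,.03),(.045,.1)/(-.024,.024),(.066,.112)/' jaw.py; python3 look.py 10 scene; for i in 5 8 9; do echo ref $i; python3 jaw.py pics/scene$i.png pics/scene7.png pics/scene8.png pics/scene9.png pics/scene10.png; done
```

```text
scene trigger_face 0.72 case [-0.0668  0.0005  0.1062]
scene pad_face 0.63 case [ 0.052  -0.0035  0.0718]
scene jaw_fixed_face 0.82 case [-0.0022  0.0017  0.0763]
scene coupling_mid 0.94 case [0.0223 0.0015 0.0676]
scene collar_mid 0.55 case [0.0921 0.0631 0.0228]
scene elbow_mid 0.85 case [-0.0825 -0.0599  0.0267]
scene lid_tab 0.76 case [0.0036 0.1984 0.2936]
t 20.5833 F case [ 5.8  0.9 -1.1] TCP case [-0.0555  0.0019  0.1092] w 0.0001134949099435309
[[ 0.004  0.001  1.   ]
 [ 0.007  1.    -0.001]
 [-1.     0.007  0.004]]
ref 5
pics/scene7.png jaw [0.0079 0.8216] padtop [0.0065 0.7415]
pics/scene8.png jaw [0.0111 0.8355] padtop [0.0089 0.7305]
pics/scene9.png jaw [0.0216 0.8176] padtop [0.0179 0.6416]
pics/scene10.png jaw [0.0313 0.8249] padtop [0.0302 0.6215]
ref 8
pics/scene7.png jaw [-0.0029  0.9448] padtop [-0.0032  0.9924]
pics/scene8.png jaw [-0.  1.] padtop [0. 1.]
pics/scene9.png jaw [0.0103 0.9427] padtop [0.0103 0.9502]
pics/scene10.png jaw [0.0196 0.9502] padtop [0.0198 0.8939]
ref 9
pics/scene7.png jaw [0.0359 0.3785] padtop [-0.004   0.3333]
pics/scene8.png jaw [-0.004   0.4816] padtop [-0.004   0.5003]
pics/scene9.png jaw [-0.  1.] padtop [0. 1.]
pics/scene10.png jaw [0.0092 0.9534] padtop [0.0097 0.9562]
```

View pics/s10c.png

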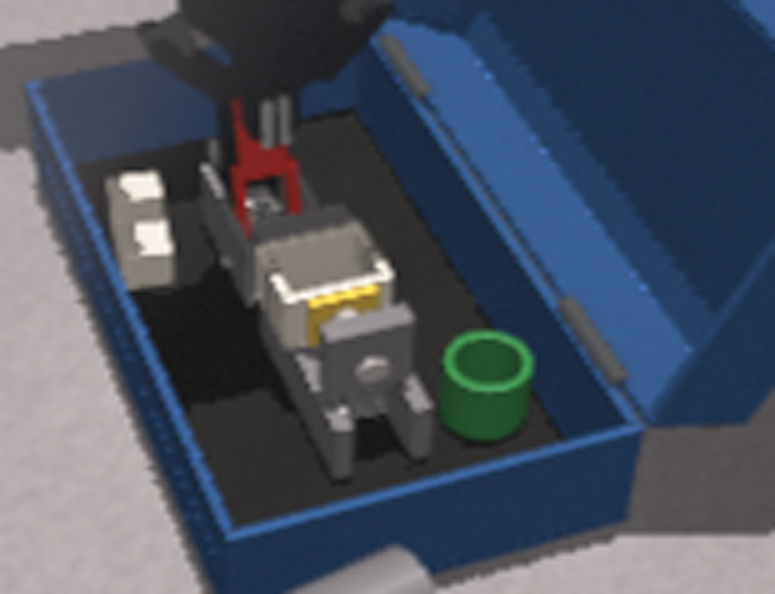

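```bash
cat > coup.py <<'E'
from jaw import *
def canz(img,x0,x1,d,z=.09):
    X,Y=np.meshgrid(np.linspace(x0,x1,120)-d,np.linspace(-.033,.033,130))
    P=np.stack([X.ravel(),Y.ravel(),np.full(X.size,z)],1); uv=px(c,P@RC.T+np.array([CX,CY,0])).astype(np.float32).reshape(130,120,2)
    return cv2.remap(img,uv[...,0],uv[...,1],cv2.INTER_CUBIC).astype(np.float32)
def tc(ref,cur,x0=.0,x1=.055):
    r=canz(ref,x0,x1,0);ds=np.linspace(-.004,.016,161);s=np.array([ncc(r,canz(cur,x0,x1,d)) for d in ds]);i=s.argmax();return round(ds[i],4),round(float(s[i]),3)
ref=cv2.imread(sys.argv[1])
for n in sys.argv[2:]: print(n,"coupling",tc(ref,cv2.imread(n)))
E
python3 coup.py pics/scene8.png pics/scene7.png pics/scene9.png pics/scene10.png
```

```text
pics/scene7.png coupling (np.float64(-0.0003), 0.959)
pics/scene9.png coupling (np.float64(0.0), 0.998)
pics/scene10.png coupling (np.float64(0.0023), 0.969)
```

```bash
python3 - <<'E'
import cv2,numpy as np
o=[cv2.resize(cv2.imread(f"pics/scene{n}.png")[215:285,235:305],None,fx=5.6,fy=7,interpolation=cv2.INTER_CUBIC) for n in(8,10)]
cv2.imwrite("pics/cmp.png",np.hstack(o))
E
```

```text
(no output)
```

View pics/cmp.png

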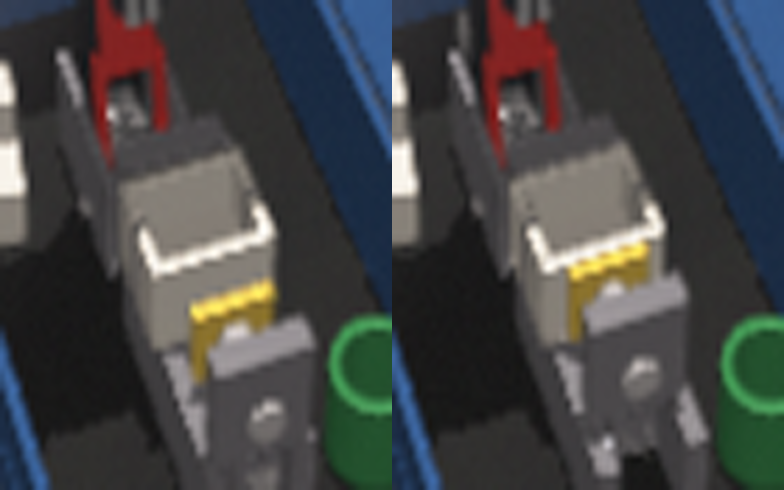

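Emit:
play_rows(
  increments=[
    [0,0,0.009,0,0,0,0],
    [0,0,0.009,0,0,0,0],
    [0,0,0.009,0,0,0,0],
    [0,0,0.009,0,0,0,0],
    [0,0,0,0,0,0,0],
    [0,0,0,0,0,0,0],
  ],
)

```text
time_s: 21.28
position: [0.6045, -0.0523, 0.1082]
orientation: [0.067, 0.704, -0.062, 0.704]
ft_force: [1.1, -0.6, 2.1]
grip_width: -0.0
```

Emit:
play_rows(
  increments=[
    [0,0,-0.006,0,0,0,0],
    [0,0,-0.005,0,0,0,0],
    [0,0,-0.005,0,0,0,0],
    [0,0,-0.005,0,0,0,0],
    [0,0,-0.004,0,0,0,0],
    [0,0,0,0,0,0,0],
    [0,0,0,0,0,0,0],
  ],
)

```text
time_s: 21.87
position: [0.5816, -0.0482, 0.1097]
orientation: [0.067, 0.702, -0.062, 0.706]
ft_force: [7.3, -1.4, 0.3]
grip_width: 0.0002
```

```bash
python3 look.py 11 scene;  python3 jaw.py pics/scene8.png pics/scene11.png; python3 jaw.py pics/scene10.png pics/scene11.png;python3 coup.py pics/scene8.png pics/scene11.png
```

```text
scene trigger_face 0.56 case [-0.0578 -0.0017  0.1083]
scene pad_face 0.46 case [ 0.0517 -0.0017  0.0706]
scene jaw_fixed_face 0.85 case [0.0002 0.0006 0.0748]
scene coupling_mid 0.72 case [ 0.0257 -0.0002  0.0685]
scene collar_mid 0.55 case [0.0915 0.063  0.0247]
scene elbow_mid 0.57 case [-0.0818 -0.0637  0.0271]
scene lid_tab 0.85 case [-0.0009  0.199   0.2968]
t 22.2667 F case [ 6.  -0.4  1.9] TCP case [-0.0439  0.0019  0.1097] w 9.292381839286093e-05
[[ 0.005  0.001  1.   ]
 [ 0.007  1.    -0.001]
 [-1.     0.007  0.005]]
pics/scene11.png jaw [0.0229 0.9021] padtop [0.0203 0.7786]
pics/scene11.png jaw [0.0021 0.9377] padtop [0.0046 0.9927]
pics/scene11.png coupling (np.float64(0.0021), 0.874)
```

View pics/s11c.png

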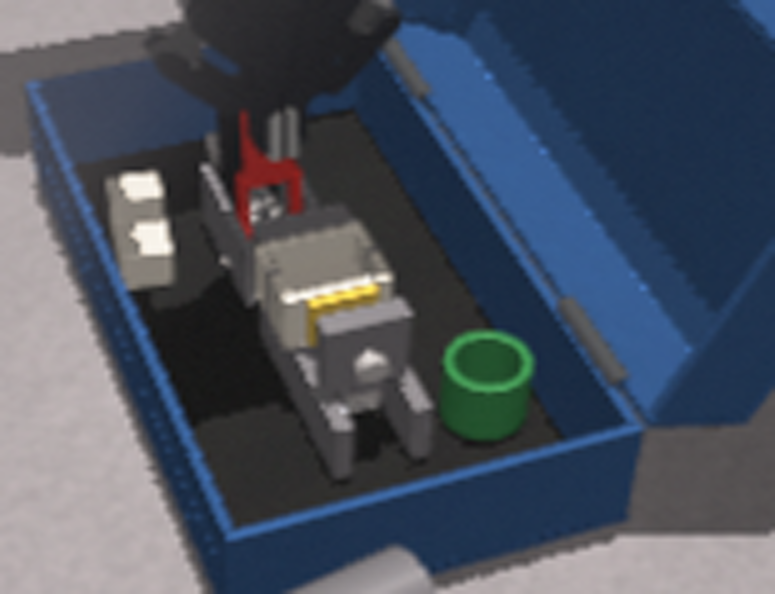

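Emit:
play_rows(
  increments=[
    [0,0,-0.003,0,0,0,0],
    [0,0,-0.003,0,0,0,0],
    [0,0,0,0,0,0,0],
    [0,0,0,0,0,0,0],
  ],
)

```text
time_s: 22.75
position: [0.5765, -0.0473, 0.1097]
orientation: [0.067, 0.702, -0.062, 0.707]
ft_force: [9.1, -1.1, -1.0]
grip_width: -0.0001
```

```bash
python3 look.py 12 scene;  python3 jaw.py pics/scene8.png pics/scene12.png; python3 jaw.py pics/scene10.png pics/scene12.png; python3 jaw.py pics/scene11.png pics/scene12.png;python3 coup.py pics/scene8.png pics/scene12.png;python3 coup.py pics/scene11.png pics/scene12.png
```

```text
scene trigger_face 0.66 case [-0.0643  0.0005  0.1082]
scene pad_face 0.55 case [ 0.0528 -0.0008  0.0712]
scene jaw_fixed_face 0.88 case [-0.0003  0.0015  0.0765]
scene coupling_mid 0.77 case [ 0.0258 -0.0003  0.0692]
scene collar_mid 0.58 case [0.0911 0.0601 0.0233]
scene elbow_mid 0.75 case [-0.0833 -0.0616  0.0246]
scene lid_tab 0.62 case [0.001  0.1956 0.2926]
t 23.15 F case [ 7.9  0.1 -1.2] TCP case [-0.0491  0.0019  0.1097] w 7.102438443003201e-05
[[ 0.007  0.001  1.   ]
 [ 0.007  1.    -0.001]
 [-1.     0.007  0.007]]
pics/scene12.png jaw [0.0243 0.8914] padtop [0.0208 0.7427]
pics/scene12.png jaw [0.0029 0.9191] padtop [0.0068 0.9986]
pics/scene12.png jaw [9.000e-04 9.753e-01] padtop [0.0022 0.9823]
pics/scene12.png coupling (np.float64(0.0021), 0.935)
pics/scene12.png coupling (np.float64(0.0003), 0.957)
```

View pics/s12c.png

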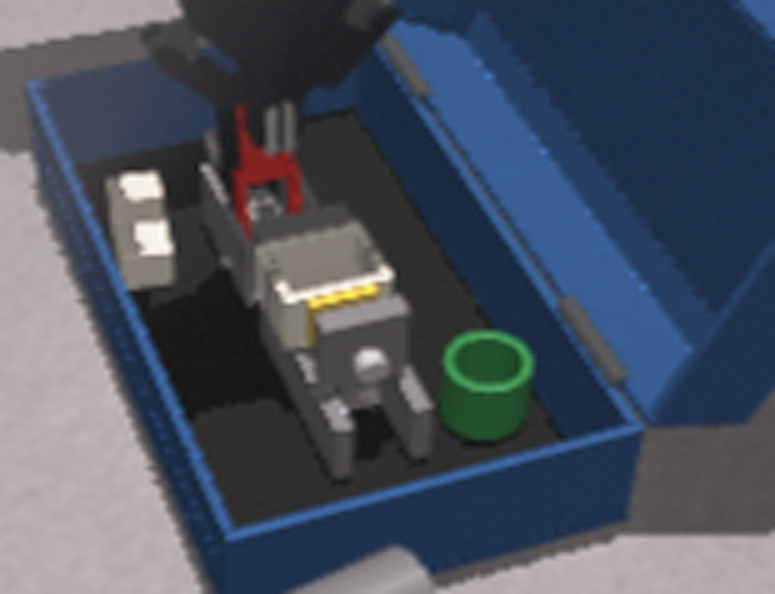

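```bash
cat > pl.py <<'E'
from jaw import *
ims={n:cv2.imread(f"pics/scene{n}.png") for n in map(int,sys.argv[1:])}
off={8:.0105,9:.0205,10:.0302,11:.035,12:.037}
for a in ims:
    for b in ims:
        if b>a and a in off:
            x=.122-off[a]
            t=track(ims[a],ims[b],x,(-.026,.026),(.088,.114),hi=.03); k=track(ims[a],ims[b],x+.004,(-.009,.009),(.060,.084),hi=.03)
            print(a,b,"plate top",np.round(t,4),"knob",np.round(k,4))
E
python3 pl.py 8 9 10 11 12
```

```text
8 9 plate top [0.0104 0.9943] knob [0.0103 0.9034]
8 10 plate top [0.0201 0.994 ] knob [0.0196 0.9389]
8 11 plate top [0.0247 0.9894] knob [0.0221 0.9043]
8 12 plate top [0.0267 0.9908] knob [0.0236 0.8853]
9 10 plate top [0.0097 0.9971] knob [0.0092 0.9782]
9 11 plate top [0.0141 0.9906] knob [0.0117 0.9396]
9 12 plate top [0.0163 0.9947] knob [0.013  0.8887]
10 11 plate top [0.0044 0.9892] knob [0.0026 0.9411]
10 12 plate top [0.0066 0.9974] knob [0.0041 0.897 ]
11 12 plate top [0.0021 0.99  ] knob [0.0012 0.9718]
```

Emit:
play_rows(
  increments=[
    [0,0,-0.003,0,0,0,0],
    [0,0,-0.003,0,0,0,0],
    [0,0,0,0,0,0,0],
    [0,0,0,0,0,0,0],
    [0,0,0,0,0,0,0],
  ],
)

```text
time_s: 23.87
position: [0.571, -0.0462, 0.1095]
orientation: [0.067, 0.701, -0.062, 0.707]
ft_force: [10.4, -2.7, -4.6]
grip_width: 0.0002
```

```bash
python3 look.py 13 scene top;  python3 pl.py 8 10 11 12 13;python3 coup.py pics/scene8.png pics/scene13.png;python3 coup.py pics/scene11.png pics/scene13.png
```

```text
scene trigger_face 0.49 case [-0.065  -0.0002  0.1077]
scene pad_face 0.57 case [ 0.0511 -0.0029  0.0721]
scene jaw_fixed_face 0.97 case [-0.0001  0.0032  0.0767]
scene coupling_mid 0.78 case [0.025  0.0011 0.0693]
scene collar_mid 0.9 case [0.0904 0.0607 0.0232]
scene elbow_mid 0.72 case [-0.0828 -0.0603  0.0296]
scene lid_tab 0.72 case [-0.      0.1959  0.2939]
top collar_mid 0.6 case [0.091  0.0659 0.0229]
top lid_tab 0.72 case [-0.0006  0.198   0.2976]
t 24.6667 F case [10.1 -0.5 -3.9] TCP case [-0.0547  0.0019  0.1095] w 0.00020197967134427154
[[ 0.007  0.001  1.   ]
 [ 0.007  1.    -0.001]
 [-1.     0.007  0.007]]
8 10 plate top [0.0201 0.994 ] knob [0.0196 0.9389]
8 11 plate top [0.0247 0.9894] knob [0.0221 0.9043]
8 12 plate top [0.0267 0.9908] knob [0.0236 0.8853]
8 13 plate top [0.0291 0.9922] knob [0.0222 0.8475]
10 11 plate top [0.0044 0.9892] knob [0.0026 0.9411]
10 12 plate top [0.0066 0.9974] knob [0.0041 0.897 ]
10 13 plate top [0.009  0.9937] knob [0.0024 0.8527]
11 12 plate top [0.0021 0.99  ] knob [0.0012 0.9718]
11 13 plate top [0.0045 0.9904] knob [0.0031 0.906 ]
12 13 plate top [0.0025 0.9949] knob [0.0018 0.9598]
pics/scene13.png coupling (np.float64(0.0023), 0.969)
pics/scene13.png coupling (np.float64(0.0001), 0.919)
```

View pics/s13c.png

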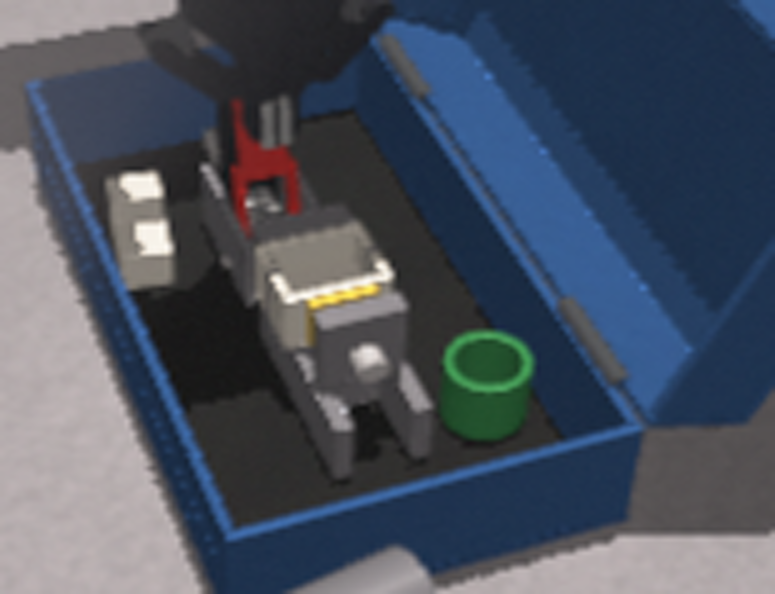

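View pics/scene13.png

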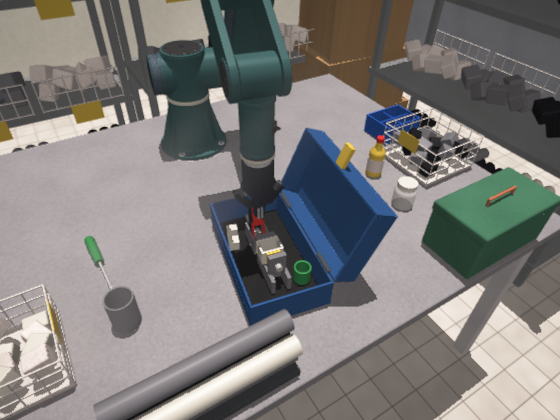

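```bash
python3 -c "
from h import *
print(job.hand_in()); s=state(); print(s['time_s'],s['ft_force'])"
```

```text
the job is handed in; nothing more can be done
None
the job is handed in; nothing more can be done
```

The job is done and handed in at about 25 s on the robot's clock. The lid is open on its stop, and the coupling is gripped with the pad pressed in about half way. No verdict came back.

- **Lid:** I pinched the tab, swung the lid up and released it on its stop. The tab measured case y ≈ 0.198, z ≈ 0.295 afterwards, which matches 1.95 rad.
- **Clamp:** I pumped the trigger with shut fingertips about 109 mm above the table: three full strokes of about 10 mm each and a fourth, slower stroke. The fingers pushed only on the trigger, above the jaw and coupling.
- **Grip:** The coupling slid about 2 mm home and then stopped. The jaw went about 9.0 mm further after that. The pad is therefore pressed in about 9 to 10 mm of its 20 mm, not bottomed out.
- **Final hold:** The trigger is held near full squeeze at about 10 N, with the fingers at case x = -55 mm.

**Checks that disagreed:**
- The rise in trigger force gave only a rough pad compression, from about 6.5 mm up to 15 mm depending on how I worked it out. I relied on tracking the jaw plate in the pictures instead.
- An early tracker included the plunger end, so it read too low; I replaced it.
- The networks mislabelled the elbow, collar and trigger once each or so. Their later readings, and the last picture, show the loose parts where they were.
- After the hand-in I could not read the state again.

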